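# Nest the biscuit cutters on their tray

## Task

Put the set of four steel biscuit cutters away on the round walnut tray, nested: stand the smallest in the middle of the tray, then lower each next larger one over it, until all four stand flat on the tray one inside another with the largest outside. Set each one down rather than dropping it, and leave the two jars and the pastry brush where they are.

Things in the scene. Friction and masses are not known exactly. Their poses are not given: they have to be found in the camera images.
- cutter_44: Smallest steel biscuit cutter: open ring, 44 mm outside, wall 2, 30 high, about 45 g, edge down. Strap handle (inverted U): 16 mm wide (y), 3 thick, level top 54 mm above that edge, straight for 25 mm along x; pinch across y. Origin: ring centre, at the lower edge; z up, x along the strap.
- cutter_60: Second smallest steel biscuit cutter: open ring, 60 mm outside, wall 2, 34 high, about 60 g, edge down. Strap handle (inverted U): 16 mm wide (y), 3 thick, level top 67 mm above that edge, straight for 41 mm along x; pinch across y. Fits over the next smaller at any yaw with 5 mm spare all round, its handle 10 mm clear above. Origin: ring centre, at the lower edge; z up, x along the strap.
- cutter_76: Second largest steel biscuit cutter: open ring, 76 mm outside, wall 2, 38 high, about 80 g, edge down. Strap handle (inverted U): 16 mm wide (y), 3 thick, level top 80 mm above that edge, straight for 57 mm along x; pinch across y. Fits over the next smaller at any yaw with 5 mm spare all round, its handle 10 mm clear above. Origin: ring centre, at the lower edge; z up, x along the strap.
- cutter_92: Largest steel biscuit cutter: open ring, 92 mm outside, wall 2, 42 high, about 105 g, edge down. Strap handle (inverted U): 16 mm wide (y), 3 thick, level top 93 mm above that edge, straight for 73 mm along x; pinch across y. Fits over the next smaller at any yaw with 5 mm spare all round, its handle 10 mm clear above. Origin: ring centre, at the lower edge; z up, x along the strap.
- tray: round walnut tray, fixed to the counter: 140 mm outside, with a raised rim 10 mm wide and 18 mm high; the flat inside floor is 120 mm across and 10 mm above the counter. Origin: centre of its underside, on the counter; z up. Empty at the start.
- jar_tall: bystander: closed glass jar of hazelnuts with a walnut lid, 90 mm across, 151 mm high; loose. Origin: centre of its underside.
- jar_small: bystander: closed glass jar of cinnamon sticks with a walnut lid, 72 mm across, 111 mm high; loose. Origin: centre of its underside.
- pastry_brush: bystander: flat pastry brush lying on the counter, 192 mm long, 41 mm wide, 14 mm high, light wood with a steel band and white bristles; loose. Origin: on the counter under its middle; x towards the bristles.
Mind the look-alikes: they are no part of the job. Leave any yellow look-alike of the cutter_44 alone.

How it is judged:
By the outcome, as a careful person would: the job done as asked, in the order asked, and still so for the second after the job is handed in, with the robot touching nothing.
It also fails if it takes over 112 s, if anything falls off the work surface, if the arm or the gripper's body presses on something with over 40 N, if the wrist force passes 120 N, or if a joint passes its speed limit or range.

## Robot

A 6-joint arm with a two-finger parallel gripper is mounted at the origin on the work surface. World frame = base frame: x ahead of the robot, y to its left, z up, the work surface at z = 0. Lengths are in m, angles in rad, forces in N, time in s.
With the tool pointing down it reaches from about 0.35 to 0.725 m from the base axis. Payload 6 kg.
Tool frame: the origin (TCP) lies at the very end of the fingers, on their centre line; the grasp point (between the pads) lies bot.pinch_z behind it (bot.pinch_z is the distance from the TCP to the grasp point, in m); z points along the fingers, y is the line along which they close (so a half turn about z gives the same grasp; the last joint's range is limited). The gripper opens to 85 mm and grips with 20 to 120 N. Pads are 22 mm wide; open, the fingers measure 114 mm over their backs; the gripper's body (76 mm by 85 mm) begins 54 mm behind the grasp point. The pads swing forward as they close: fully open they stand 13 mm farther back than shut.
Start: joints at [1.567, 0.04, 0.085, 0, -1.615, -0.334], TCP at [0.199, 0.566, 0.231] pointing down, gripper open.
Joint ranges: [-2.56, 2.56], [-1.29, 2.01], [-1.08, 1.49], [-3.29, 1.98], [-2.81, -0.18], [-2.99, 2.99]. Speed limits (rad/s): [2.57, 2.57, 3.01, 3.14, 3.14, 3.14].

## Interface

Orientations are given as a rotation vector (axis times angle).
In Python, from rig import bot gives the robot as it stands.
- The arm moves only by the tool move_arm, never from a script. Its argument "targets" is a list of rows, each a list of 3 entries, a list of its own where there are three numbers: the shift along the tool's x, y, z in units of 25 mm (1.0 is 25 mm), then the turn about the tool's z in units of 6 degrees (1.0 is 6 degrees), then the closure, from -1 (fully open) to 1 (shut). A call has 1 to 20 rows; each row shifts and turns the commanded pose from where the row before left it, along the tool's axes as they then stand; what a row does not reach is not made up. A row lasts 1/12 s, in which the tool goes at most 41.7 mm and 7.16 degrees, less where a joint would pass 70% of its speed; a pose out of reach is approached as far as the arm can. A call is refused whole if a number of a shift passes 1 or a number of a turn 1, either way. A call with a gripper value outside its range is refused whole. The fingers move at their own pace and stop on an object; "newtons" is the grip in N (left out, the last holds). Time passes only in rows, so rows that do not move let the fingers close. It gives the time, the measured TCP pose, the force, the opening and the grip force at its end, in the units of the state.
- bot.observe(): the state, without advancing time (a new reading comes with each control period).
- bot.camera(name): name is "scene" or "top"; returns a dict with "image" (400x640x3 uint8, blue, green, red), "fovy" (degrees; the focal length in pixels is half the picture's height over the tangent of half this angle, whatever the lens; pixels are square), "cx", "cy" (the principal point, pixels), "T" (4x4, takes a point from camera to world coordinates). Camera axes: x right, y down, z forward; pixel columns grow to the right and rows downward; lengths in m; the calibration is good to about 2 mm. A picture is of the moment at which its call begins. There is no depth.
- bot.finish_job(): hands the job in; it is judged then, once.
Trained networks look in the newest picture that a camera, given by its name, has taken for a name from the list of things; names that differ only in an ending like _2 or _b are one class to them, and where a whole thing is asked for, a point or a joint stands for the part that bears it (a point fixed in the world has none). Each returns a list of dicts, best first, with "conf" (0 to 1); they miss things now and then, are a little off and sometimes report something else, mostly with a low value. They report only what shows in the picture. A call takes as long as a camera call. They do not tell look-alikes from the thing itself.
- bot.look_for(camera, query): "uv" ([column, row] in pixels, amid what is visible of it).
The state is a dict: "clock": time; "qpos": joint angles; "joint_vel": joint speeds; "effort": joint torques, N m; "tool_pos": TCP position; "tool_rot": TCP orientation; "force": force on the tool from outside, world axes, zero at the start; "torque": the same for the moment, N m; "width": finger opening in m; "finger_force": force on a finger pad.
Only numpy, scipy, OpenCV 4.12 (cv2) and the standard library are available. Lean on these libraries where they do the work, as an engineer would, in place of code of your own. Each camera call takes 0.05 s, during which the arm holds its last target. There are 200 camera calls.

## Working session

There is one attempt and no reset: what is moved stays moved. The work goes in short steps, Python scripts to look and compute and a tool call to move; the robot and the scene stay as the last step left them, time stands still between calls to the robot, and variables do not carry over. Pictures are saved under pics/ and viewed, at most 15 in all, crops included, and the job is handed in when it is done.

Besides the shell and the picture viewer there is one more tool, called by a JSON object that holds its "name" and its "arguments", one argument or row to a line. move_arm: Moves the arm, as the interface text tells. Its arguments: {"type":"object","properties":{"targets":{"type":"array"},"newtons":{"type":"number"}},"required":["targets"]}

```bash
mkdir -p pics; ls
python3 - <<'E'
from rig import bot
import cv2,numpy as np
np.set_printoptions(precision=4,suppress=True)
print(bot.observe(),bot.pinch_z)
for c in("scene","top"):
    d=bot.camera(c);cv2.imwrite(f"pics/{c}0.png",d["image"]);print(c,d["fovy"],d["cx"],d["cy"],d["T"])
    for q in("cutter_44","cutter_60","cutter_76","cutter_92","tray","jar_tall","jar_small","pastry_brush"):
        print(q,[(np.round(r["uv"]),round(r["conf"],2)) for r in bot.look_for(c,q)])
E
```

```text
pics
{'clock': 0.0, 'qpos': array([ 1.5667,  0.0408,  0.0838, -0.0005, -1.6155, -0.3337]), 'joint_vel': array([-0.0001,  0.0001, -0.0001,  0.0023, -0.0004, -0.0012]), 'effort': array([  0.0001, -36.8203,  34.7401,   6.9319,  -0.0055,   0.    ]), 'tool_pos': array([0.1987, 0.5658, 0.2302]), 'tool_rot': array([ 3.0951, -0.5278, -0.0003]), 'force': array([ 0.4561,  0.0022, -0.1873]), 'torque': array([ 0.011 ,  0.0296, -0.0408]), 'finger_force': 0.0, 'width': 0.08560105511654732} 0.0187
scene 50.04154750392746 327.8813258065566 210.79606244449408 [[ 0.0003  0.6945 -0.7195  1.3536]
 [ 1.      0.004   0.0043  0.0019]
 [ 0.0059 -0.7194 -0.6945  0.7854]
 [ 0.      0.      0.      1.    ]]
cutter_44 [(array([302., 182.]), 0.97), (array([412., 168.]), 0.84), (array([209., 188.]), 0.77), (array([263., 233.]), 0.69), (array([430., 189.]), 0.59), (array([362., 241.]), 0.31)]
cutter_60 [(array([302., 182.]), 0.97), (array([412., 168.]), 0.84), (array([209., 188.]), 0.77), (array([263., 233.]), 0.69), (array([430., 189.]), 0.59), (array([362., 241.]), 0.31)]
cutter_76 [(array([302., 182.]), 0.97), 
[... 766 characters left out ...]
., 273.]), 0.57), (array([225., 239.]), 0.54), (array([388., 178.]), 0.52)]
cutter_60 [(array([450., 234.]), 0.91), (array([352., 240.]), 0.57), (array([234., 273.]), 0.57), (array([225., 239.]), 0.54), (array([388., 178.]), 0.52)]
cutter_76 [(array([450., 234.]), 0.91), (array([352., 240.]), 0.57), (array([234., 273.]), 0.57), (array([225., 239.]), 0.54), (array([388., 178.]), 0.52)]
cutter_92 [(array([450., 234.]), 0.91), (array([352., 240.]), 0.57), (array([234., 273.]), 0.57), (array([225., 239.]), 0.54), (array([388., 178.]), 0.52)]
tray [(array([297., 178.]), 0.63)]
jar_tall [(array([489., 180.]), 0.96)]
jar_small [(array([183., 188.]), 0.98)]
pastry_brush [(array([347., 127.]), 0.76)]
```

View pics/top0.png

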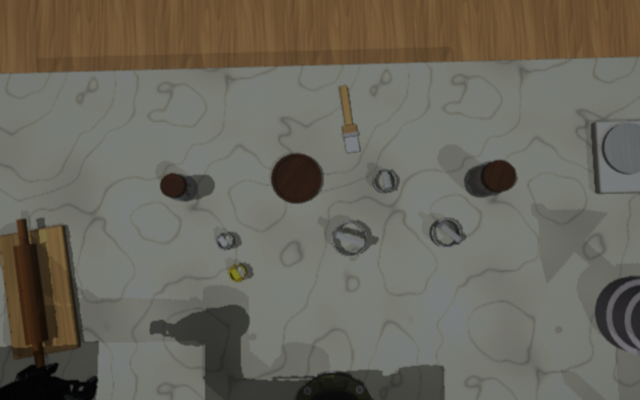

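View pics/scene0.png

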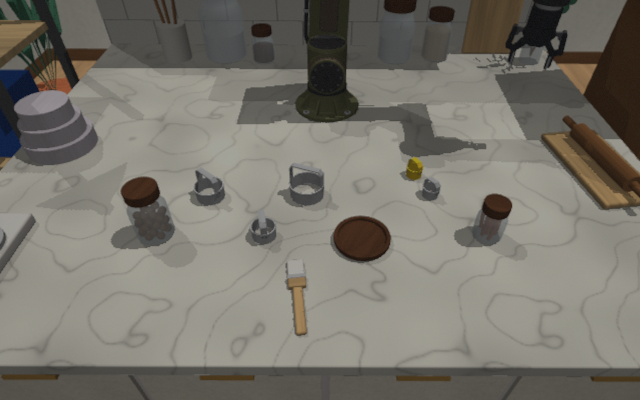

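The top view shows four steel cutters: 44 near (226,240), 60 near (386,180), 76 near (446,233) and 92 near (352,238). The yellow look-alike is at (238,271) and the tray at (297,178). The scene view agrees with this. Next I'll zoom in on the cutters.

```bash
cat > h.py <<'E'
import numpy as np, cv2
np.set_printoptions(precision=4,suppress=True)
def K(d):
    f=200/np.tan(np.radians(d["fovy"])/2); return np.array([[f,0,d["cx"]],[0,f,d["cy"]],[0,0,1]])
def proj(d,P):
    T=np.linalg.inv(d["T"]); p=np.atleast_2d(P)@T[:3,:3].T+T[:3,3]; q=p@K(d).T; return q[:,:2]/q[:,2:]
def ray(d,uv,z):
    r=d["T"][:3,:3]@np.linalg.solve(K(d),[*uv,1]); o=d["T"][:3,3]; return o+r*(z-o[2])/r[2]
def crop(im,c,h,s):
    u,v=np.round(c).astype(int); return cv2.resize(im[v-h:v+h,u-h:u+h],None,fx=s,fy=s,interpolation=cv2.INTER_CUBIC)
SP={44:(.044,.030,.054,.025),60:(.060,.034,.067,.041),76:(.076,.038,.080,.057),92:(.092,.042,.093,.073)}
def curves(k,x,y,yaw,z0=0):
    D,H,T,L=SP[k]; a=np.linspace(0,2*np.pi,49); R=D/2
    c=[np.c_[R*np.cos(a),R*np.sin(a),0*a+z] for z in(0,H)]
    s=lambda yy:np.array([[-R+.0,yy,H],[-L/2-.006,yy,T-.006],[-L/2,yy,T],[L/2,yy,T],[L/2+.006,yy,T-.006],[R,yy,H]])
    c+=[s(-.008),s(.008)]
    Rz=np.array([[np.cos(yaw),-np.sin(yaw),0],[np.sin(yaw),np.cos(yaw),0],[0,0,1]])
    return [q@Rz.T+[x,y,z0] for q in c]
def overlay(d,k,pose,h,s,draw=True):
    c=proj(d,[pose[0],pose[1],.03])[0].round().astype(int); im=crop(d["image"],c,h,s)
    if draw:
        for q in curves(k,*pose):
            cv2.polylines(im,[np.round((proj(d,q)-c+h+.5)*s*16-8).astype(int)],False,(0,0,255) ,1,cv2.LINE_AA,4)
    return im
E
cat > m.py <<'E'
from h import *; from rig import bot; import pickle
D={c:bot.camera(c) for c in("top","scene")}; pickle.dump(D,open("D.pkl","wb"))
g={44:((226,240),(430,189)),60:((386,180),(263,233)),76:((446,233),(209,188)),92:((352,238),(306,186))}
cols=[]
for k,(t,s) in g.items():
    print(k,ray(D["top"],t,.03),ray(D["scene"],s,.03))
    cols.append(np.vstack([crop(D["top"]["image"],t,20 if k==44 else 25,10 if k==44 else 8)[:400,:400][::1,::1] if 0 else cv2.resize(crop(D["top"]["image"],t,25,4),(200,200)),crop(D["scene"]["image"],s,25,4)]))
cv2.imwrite("pics/c1.png",np.hstack(cols))
for c in D: cv2.imwrite(f"/tmp/{c}.png",D[c]["image"])
print(ray(D["top"],(297,178),.018),ray(D["scene"],(362,238),.012))
E
python3 m.py
```

```text
44 [0.4765 0.2807 0.03  ] [0.4852 0.2808 0.03  ]
60 [ 0.6287 -0.159   0.03  ] [ 0.6489 -0.1496  0.03  ]
76 [ 0.4803 -0.3162  0.03  ] [ 0.485 -0.312  0.03 ]
92 [ 0.4733 -0.0614  0.03  ] [ 0.475  -0.0525  0.03  ]
[0.642 0.085 0.018] [0.6475 0.0899 0.012 ]
```

View pics/c1.png

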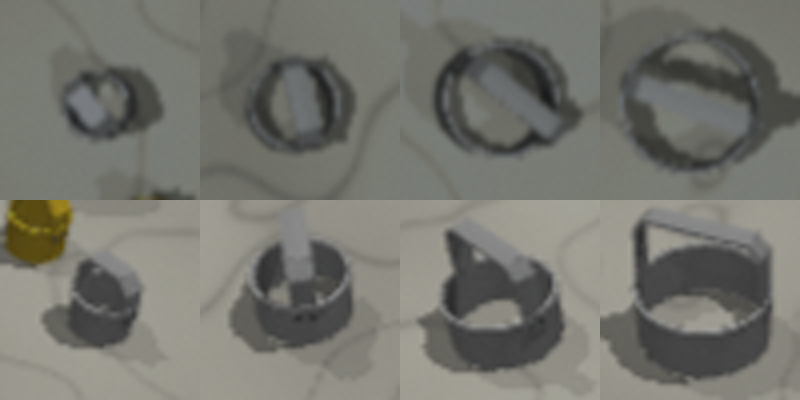

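The cutters are all upright and their strap directions are visible. I'll refine the poses by fitting the model edges in both cameras.

```bash
cat > fit.py <<'E'
from h import *; import pickle,sys
from scipy.optimize import minimize
from scipy.ndimage import map_coordinates
def dens(q): return np.vstack([a+(b-a)*np.linspace(0,1,8,endpoint=False)[:,None] for a,b in zip(q[:-1],q[1:])])
def score(d,G,k,p,z0=0):
    c=curves(k,*p,z0); s=0
    for q,w in((c[1],1),(c[0],.3),(c[2][2:4],.6),(c[3][2:4],.6)):
        uv=proj(d,dens(q) if len(q)>2 else q[0]+(q[1]-q[0])*np.linspace(0,1,30)[:,None])
        s+=w*map_coordinates(G,[uv[:,1],uv[:,0]],order=1,mode="nearest").mean()
    return s
def grad(d):
    g=cv2.GaussianBlur(cv2.cvtColor(d["image"],cv2.COLOR_BGR2GRAY).astype(np.float32),(0,0),.7)
    return np.hypot(cv2.Sobel(g,-1,1,0),cv2.Sobel(g,-1,0,1))
def fit(D,k,g,z0=0,r=.008):
    Gs={c:grad(D[c]) for c in D}; best=None
    f=lambda p:-sum(score(D[c],Gs[c],k,p,z0) for c in D)
    rng=np.random.default_rng(0)
    for i in range(14):
        x0=np.array(g)+rng.uniform(-1,1,3)*[r,r,.2]
        m=minimize(f,x0,method="Nelder-Mead",options=dict(initial_simplex=x0+np.vstack([0*x0,np.diag([.006,.006,.15])])))
        if best is None or m.fun<best.fun: best=m
    return best.x
if __name__=="__main__":
    D=pickle.load(open("D.pkl","rb"))
    g={44:(.483,.280,.8),60:(.637,-.154,.23),76:(.483,-.314,.9),92:(.474,-.057,1.33)}
    rows=[[],[]]
    for k in g:
        p=fit(D,k,g[k]); print(k,p,"top",fit({"top":D["top"]},k,p),"scene",fit({"scene":D["scene"]},k,p))
        for i,c in enumerate(D): rows[i].append(overlay(D[c],k,p,25,4))
    # tray: circles z=.018 R=.07
    G={c:grad(D[c]) for c in D}; a=np.linspace(0,2*np.pi,90); circ=np.c_[.07*np.cos(a),.07*np.sin(a),0*a+.018]
    for cs in(("top",),("scene",),("top","scene")):
        f=lambda p:-sum(map_coordinates(G[c],proj(D[c],circ+[*p,0]).T[::-1],order=1).mean() for c in cs)
        b=min((minimize(f,[x,y],method="Nelder-Mead",options=dict(initial_simplex=[[x,y],[x+.004,y],[x,y+.004]])) for x in(.637,.643,.648) for y in(.083,.088,.093)),key=lambda m:m.fun); print("tray",cs,b.x,b.fun)
    cv2.imwrite("pics/o1.png",np.vstack([np.hstack(r) for r in rows]))
    ims=[]
    for c in D:
        im=crop(D[c]["image"],proj(D[c],[*b.x,.018])[0],35,8)
E
python3 fit.py
```

```text
44 [0.4748 0.2852 0.6557] top [0.4742 0.2848 0.6732] scene [0.4766 0.2858 0.597 ]
60 [ 0.6318 -0.1534  0.2819] top [ 0.6261 -0.1676  0.3999] scene [ 0.6577 -0.1464  0.2316]
76 [ 0.4833 -0.3127  0.8355] top [ 0.4825 -0.3124  0.871 ] scene [ 0.4841 -0.3126  0.8416]
92 [ 0.4755 -0.052   1.3127] top [ 0.49   -0.0611  1.2628] scene [ 0.4757 -0.0518  1.3891]
tray ('top',) [0.6424 0.0868] -191.32313537597656
tray ('scene',) [0.6506 0.0881] -193.49887084960938
tray ('top', 'scene') [0.6436 0.0878] -355.080322265625
```

View pics/o1.png

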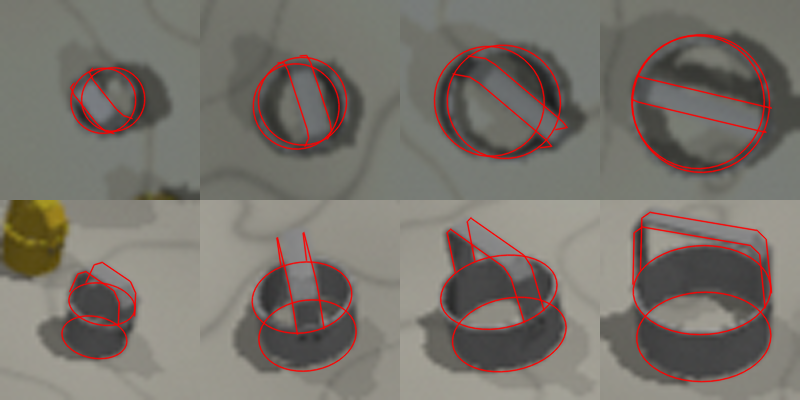

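```bash
cat > man.py <<'E'
from h import *; import pickle
D=pickle.load(open("D.pkl","rb"))
m={44:((222.2,240.4),(431.6,181.2),.75),60:((385.4,179.4),(261.6,218.3),.25),76:((449.7,232.3),(207.1,174.4),.87),92:((349.4,238.6),(306.4,167.7),1.29)}
rows=[[],[]]
for k,(t,s,y) in m.items():
    a,b=ray(D["top"],t,SP[k][2]),ray(D["scene"],s,SP[k][2]); p=(*((a+b)/2)[:2],y); print(k,a,b)
    for i,c in enumerate(D): rows[i].append(overlay(D[c],k,p,25,4))
cv2.imwrite("pics/o2.png",np.vstack([np.hstack(r) for r in rows]))
E
python3 man.py
```

```text
44 [0.4763 0.2854 0.054 ] [0.4813 0.2816 0.054 ]
60 [ 0.6266 -0.1524  0.067 ] [ 0.6359 -0.1506  0.067 ]
76 [ 0.4828 -0.3126  0.08  ] [ 0.4888 -0.3068  0.08  ]
92 [ 0.4735 -0.0512  0.093 ] [ 0.4756 -0.0495  0.093 ]
```

View pics/o2.png

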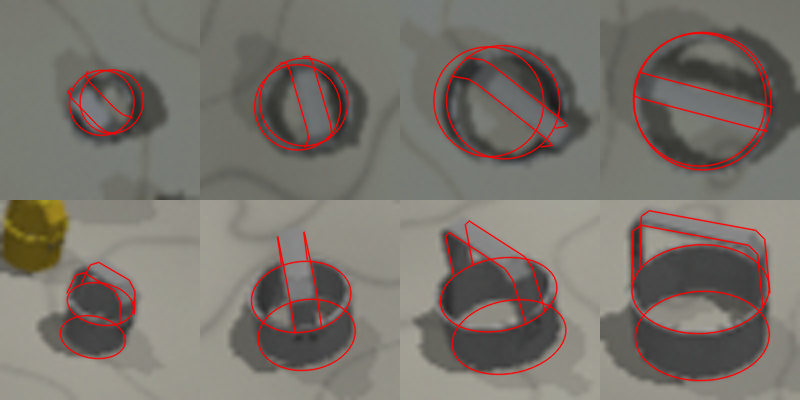

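The overlays put the cutters within a few mm. The scene camera seems to have a small bias relative to the top one, so I'll calibrate against the tool once it holds a cutter. First I need a planning helper.

```bash
cat > plan.py <<'E'
from h import *; from rig import bot; import sys
from scipy.spatial.transform import Rotation as Ro
def plan(x,y,z,yaw=None):
    s=bot.observe(); R=Ro.from_rotvec(s["tool_rot"]); M=R.as_matrix(); cy=np.arctan2(M[1,0],M[0,0])
    t=0
    if yaw is not None:
        t=-((yaw-cy+np.pi/2)%np.pi-np.pi/2)
        for tt in(t,t-np.sign(t)*np.pi): print("turn units",np.degrees(tt)/6, "-> q6 ~",s["qpos"][5]-tt,"(before base turn)")
    M2=(R*Ro.from_euler("z",t)).as_matrix(); d=np.array([x,y,z])-s["tool_pos"]
    print("t",s["clock"],"pos",s["tool_pos"],"yaw",cy,"tilt",M[:2,2],"q",s["qpos"],"w",s["width"],"F",s["force"],s["finger_force"])
    print("shift units after turn",M2.T@d/.025)
if __name__=="__main__":
    a=[float(v) for v in sys.argv[1:]]; plan(*a)
E
python3 plan.py .4775 .2845 .10 .75
```

```text
turn units -10.387657257161871 -> q6 ~ 0.7540885553196648 (before base turn)
turn units 19.61234274283813 -> q6 ~ -2.3875040982701283 (before base turn)
t 1.0 pos [0.1988 0.5661 0.2313] yaw -0.3377929242369479 tilt [-0.     -0.0001] q [ 1.5667  0.0402  0.0848 -0.     -1.6155 -0.3337] w 0.08538891891839513 F [ 0.0296 -0.3871  0.1967] 0.0
shift units after turn [ 0.4799 15.8387  5.252 ]
```

{"name": "move_arm", "arguments": {
  "targets": [
    [[0,0,0],-1,-1],
    [[0,0,0],-1,-1],
    [[0,0,0],-1,-1],
    [[0,0,0],-1,-1],
    [[0,0,0],-1,-1],
    [[0,0,0],-1,-1],
    [[0,0,0],-1,-1],
    [[0,0,0],-1,-1],
    [[0,0,0],-1,-1],
    [[0,0,0],-1,-1],
    [[0,0,0],-0.4,-1]
  ],
  "newtons": 40
}}

```text
clock: 1.92
tool_pos: [0.1988, 0.5661, 0.2313]
tool_rot: [2.919, 1.16, -0.0]
force: [-0.1, 0.0, -0.8]
width: 0.0857
finger_force: 0.0
```

{"name": "move_arm", "arguments": {
  "targets": [
    [[0,1,0],0,-1],
    [[0,1,0],0,-1],
    [[0,1,0],0,-1],
    [[0,1,0],0,-1],
    [[0,1,0],0,-1],
    [[0,1,0],0,-1],
    [[0,1,0],0,-1],
    [[0,1,0],0,-1],
    [[0,1,0.3],0,-1],
    [[0,1,0.6],0,-1],
    [[0,1,0.6],0,-1],
    [[0,1,0.7],0,-1],
    [[0.1,1,0.7],0,-1],
    [[0.1,1,0.7],0,-1],
    [[0.1,1,0.7],0,-1],
    [[0.2,0.8,0.9],0,-1],
    [[0,0,0],0,-1],
    [[0,0,0],0,-1]
  ]
}}

```text
clock: 3.42
tool_pos: [0.4776, 0.2846, 0.0997]
tool_rot: [2.922, 1.149, -0.004]
force: [0.5, -0.7, -0.2]
width: 0.0857
finger_force: 0.0
```

```bash
python3 plan.py .4775 .2845 .10 .75
python3 - <<'E'
from h import *; from rig import bot
t=bot.camera("top");s=bot.camera("scene")
c=proj(t,[.478,.284,.06])[0];e=proj(s,[.478,.284,.09])[0]; print(c,e)
p=bot.observe()["tool_pos"]; print(proj(s,p))
cv2.imwrite("pics/a1.png",np.hstack([crop(t["image"],c,40,5),crop(s["image"],e,40,5)]))
E
```

```text
turn units -0.0075158592342722055 -> q6 ~ 1.4222361720567869 (before base turn)
turn units 29.992484140765725 -> q6 ~ -1.7193564815330062 (before base turn)
t 3.4167 pos [0.4776 0.2846 0.0997] yaw 0.7492129410614732 tilt [-0.0021 -0.0025] q [ 0.8986 -0.0495 -0.2443 -0.0001 -1.3792  1.4214] w 0.0857253142159542 F [ 0.462  -0.7163 -0.2376] 0.0
shift units after turn [-0.0044  0.     -0.0102]
[222.1868 239.802 ] [434.7003 169.7662]
[[436.4689 165.9708]]
```

View pics/a1.png

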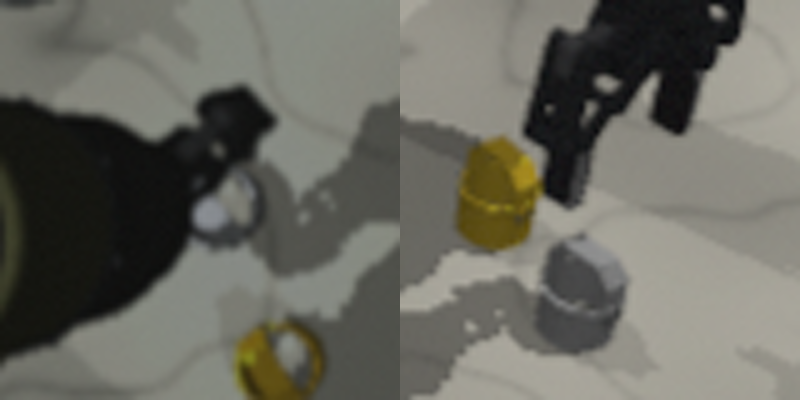

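Run:
```python
from h import *; import pickle
D=pickle.load(open("D.pkl","rb"))
P={"top":(.4745,.280,.75),"scene":(.4835,.281,.75)}
rows=[]
for c in P:
    rows.append(np.hstack([overlay(D[c],44,P[c],14,14,False)[46:346],overlay(D[c],44,P[c],14,14)[46:346]]))
    print(c,proj(D[c],[*P[c][:2],.03])[0].round())
cv2.imwrite("pics/z44.png",np.vstack(rows))
```

```text
top [226. 241.]
scene [430. 189.]
```

View pics/z44.png

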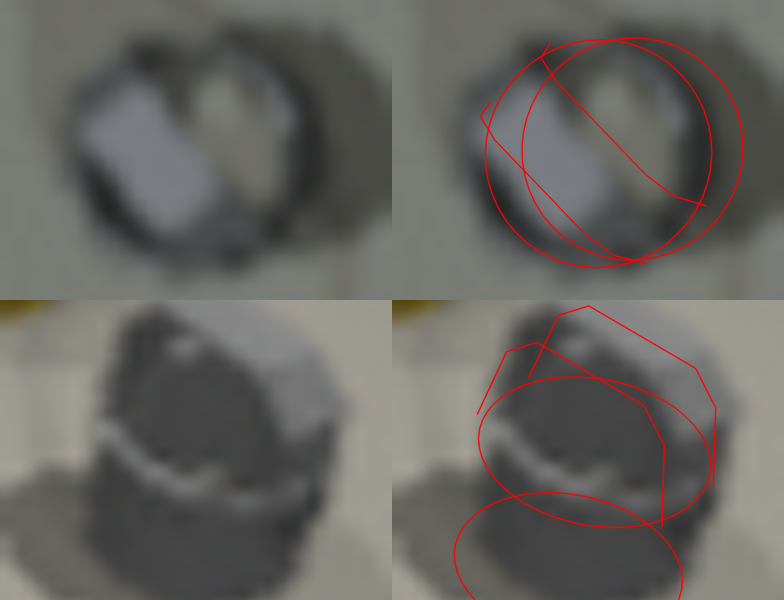

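The zoom shows the rim circle and strap agree with the joint fit of (0.475, 0.285, yaw 0.66), so I'll use that for the grasp.

```bash
python3 plan.py .475 .285 .045 .655
```

```text
turn units 0.9209524448126695 -> q6 ~ 1.3248170579735452 (before base turn)
turn units -29.079047555187334 -> q6 ~ 4.4664097115633385 (before base turn)
t 3.5167 pos [0.4778 0.2864 0.1023] yaw 0.7514419144976348 tilt [0.0012 0.0006] q [ 0.9009 -0.0518 -0.242   0.0006 -1.3794  1.4213] w 0.0856772811014988 F [-1.0695  0.0665  0.4713] 0.0
shift units after turn [-0.1264 -0.0254  2.2932]
```

{"name": "move_arm", "arguments": {
  "targets": [
    [[0,0,0],0.9,-1],
    [[-0.1,0,0.8],0,-1],
    [[0,0,0.8],0,-1],
    [[0,0,0.6],0,-1],
    [[0,0,0],0,-1],
    [[0,0,0],0,1],
    [[0,0,0],0,1],
    [[0,0,0],0,1],
    [[0,0,0],0,1],
    [[0,0,0],0,1],
    [[0,0,0],0,1],
    [[0,0,0],0,1],
    [[0,0,0],0,1],
    [[0,0,0],0,1],
    [[0,0,0],0,1]
  ],
  "newtons": 30
}}

```text
clock: 4.77
tool_pos: [0.4759, 0.2846, 0.047]
tool_rot: [-2.973, -1.014, -0.001]
force: [-1.6, 1.2, 4.5]
width: 0.0147
finger_force: 29.4
```

```bash
python3 plan.py .475 .285 .045
```

```text
t 4.7667 pos [0.4759 0.2846 0.047 ] yaw 0.6571558240421168 tilt [0.0008 0.0005] q [ 0.9015 -0.0238 -0.3182  0.0003 -1.2755  1.3264] w 0.014730523432547984 F [-1.6275  1.1631  4.5294] 29.407379156578486
shift units after turn [-0.0193 -0.0329  0.0781]
```

{"name": "move_arm", "arguments": {
  "targets": [
    [[0,0,-0.4],0,1],
    [[0,0,-0.8],0,1],
    [[0,0,-1],0,1],
    [[0,0,-0.8],0,1],
    [[0,0,0],0,1],
    [[0,0,0],0,1]
  ]
}}

```text
clock: 5.27
tool_pos: [0.4759, 0.2848, 0.1227]
tool_rot: [-2.973, -1.013, -0.003]
force: [-0.4, 0.3, -0.6]
width: 0.015
finger_force: 29.3
```

```bash
cat > see.py <<'E'
from fit import *; from rig import bot; from scipy.spatial.transform import Rotation as Ro
k=int(sys.argv[1]); out=sys.argv[2] if len(sys.argv)>2 else None
D={c:bot.camera(c) for c in("top","scene")}; s=bot.observe(); p=s["tool_pos"]; M=Ro.from_rotvec(s["tool_rot"]).as_matrix()
z0=p[2]-SP[k][2]+.009; g=(p[0],p[1],np.arctan2(M[1,0],M[0,0])); print("tool",g,p[2],"w",s["width"],s["finger_force"],s["force"])
print("scene fit",fit({"scene":D["scene"]},k,g,z0))
if out:
    c=proj(D["scene"],[g[0],g[1],z0+.04])[0]; cv2.imwrite(out,crop(D["scene"]["image"],c,30,12))
E
python3 see.py 44 pics/l44.png; python3 plan.py .6425 .087 .115
```

```text
tool (np.float64(0.4750783215214556), np.float64(0.2840669763132854), np.float64(0.6567952876118632)) 0.12027527392554313 w 0.01456311227448404 29.340654596162494 [-0.2443  0.0926 -1.0536]
scene fit [0.4735 0.2844 0.4763]
t 5.3667 pos [0.4751 0.2841 0.1203] yaw 0.6567952876118632 tilt [-0.0016 -0.0009] q [ 0.9014 -0.0664 -0.2225 -0.0007 -1.4164  1.3263] w 0.01456311227448404 F [-0.2443  0.0926 -1.0536] 29.340654596162494
shift units after turn [ 0.491  10.3317  0.2077]
```

View pics/l44.png

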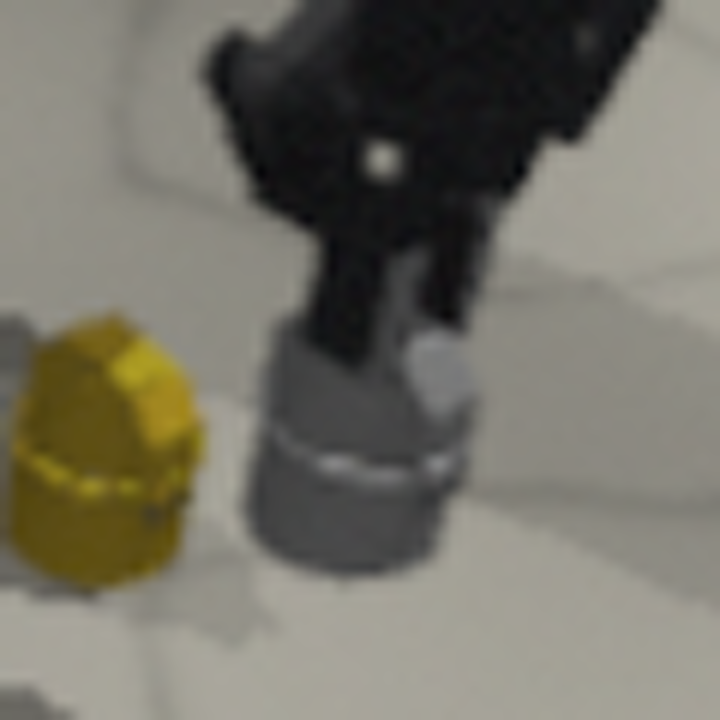

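It's held upright. Now to carry it over the tray centre.

{"name": "move_arm", "arguments": {
  "targets": [
    [[0,0.5,0],0,1],
    [[0,1,0],0,1],
    [[0,1,0],0,1],
    [[0.1,1,0],0,1],
    [[0.1,1,0],0,1],
    [[0.1,1,0],0,1],
    [[0.1,1,0],0,1],
    [[0.1,1,0],0,1],
    [[0,1,0],0,1],
    [[0,1,0],0,1],
    [[0,0.8,0],0,1],
    [[0,0,0],0,1],
    [[0,0,0],0,1],
    [[0,0,0],0,1],
    [[0,0,0],0,1]
  ]
}}

```text
clock: 6.62
tool_pos: [0.6423, 0.0886, 0.1209]
tool_rot: [-2.973, -1.015, 0.001]
force: [-0.8, -0.2, -0.7]
width: 0.0144
finger_force: 29.4
```

```bash
python3 plan.py .644 .0875 .058;python3 plan.py .644 .0875 .058
```

```text
t 6.6167 pos [0.6423 0.0886 0.1209] yaw 0.6576872032779782 tilt [-0.0007 -0.0002] q [ 0.4449  0.1823  0.0377 -0.0001 -1.4269  1.7836] w 0.01439383542368795 F [-0.8201 -0.1539 -0.7167] 29.376162200787803
shift units after turn [0.0299 0.0763 2.5154]
t 6.6167 pos [0.6423 0.0886 0.1209] yaw 0.6576872032779782 tilt [-0.0007 -0.0002] q [ 0.4449  0.1823  0.0377 -0.0001 -1.4269  1.7836] w 0.01439383542368795 F [-0.8201 -0.1539 -0.7167] 29.376162200787803
shift units after turn [0.0299 0.0763 2.5154]
```

{"name": "move_arm", "arguments": {
  "targets": [
    [[0,0.05,0.6],0,1],
    [[0,0,0.8],0,1],
    [[0,0,0.6],0,1],
    [[0,0,0.3],0,1],
    [[0,0,0.1],0,1],
    [[0,0,0.05],0,1],
    [[0,0,0],0,1],
    [[0,0,0],0,1]
  ]
}}

```text
clock: 7.28
tool_pos: [0.6441, 0.0874, 0.0614]
tool_rot: [2.973, 1.014, 0.003]
force: [-0.2, -0.3, -0.1]
width: 0.0141
finger_force: 29.4
```

{"name": "move_arm", "arguments": {
  "targets": [
    [[0,0,0.05],0,1],
    [[0,0,0],0,1]
  ]
}}

```text
clock: 7.45
tool_pos: [0.6438, 0.0873, 0.0594]
tool_rot: [2.974, 1.014, 0.001]
force: [-0.1, 0.3, -1.2]
width: 0.0146
finger_force: 29.4
```

{"name": "move_arm", "arguments": {
  "targets": [
    [[0,0,0.05],0,1],
    [[0,0,0],0,1]
  ]
}}

```text
clock: 7.62
tool_pos: [0.6435, 0.0871, 0.0575]
tool_rot: [-2.974, -1.014, 0.0]
force: [0.2, 0.5, -0.8]
width: 0.015
finger_force: 29.4
```

{"name": "move_arm", "arguments": {
  "targets": [
    [[0,0,0.04],0,1],
    [[0,0,0],0,1]
  ]
}}

```text
clock: 7.78
tool_pos: [0.6437, 0.0872, 0.0571]
tool_rot: [2.973, 1.014, 0.001]
force: [-1.5, 0.4, 2.3]
width: 0.0144
finger_force: 29.6
```

{"name": "move_arm", "arguments": {
  "targets": [
    [[0,0,0.04],0,1],
    [[0,0,0],0,1]
  ]
}}

```text
clock: 7.95
tool_pos: [0.644, 0.0873, 0.057]
tool_rot: [2.973, 1.014, 0.002]
force: [-2.5, 1.0, 6.3]
width: 0.0145
finger_force: 29.9
```

{"name": "move_arm", "arguments": {
  "targets": [
    [[0,0,0.04],0,1],
    [[0,0,0],0,1]
  ]
}}

```text
clock: 8.12
tool_pos: [0.6442, 0.0872, 0.057]
tool_rot: [2.972, 1.014, 0.003]
force: [-4.1, 1.2, 9.4]
width: 0.0147
finger_force: 30.2
```

The 44 is down. Release it, rise, and refine cutter_60 from the first pictures.

{"name": "move_arm", "arguments": {
  "targets": [
    [[0,0,-0.08],0,1],
    [[0,0,0],0,-1],
    [[0,0,0],0,-1],
    [[0,0,0],0,-1],
    [[0,0,0],0,-1],
    [[0,0,0],0,-1],
    [[0,0,0],0,-1],
    [[0,0,-0.5],0,-1],
    [[0,0,-1],0,-1],
    [[0,0,-1],0,-1],
    [[0,0,-1],0,-1],
    [[0,0,-1],0,-1],
    [[0,0,0],0,-1]
  ]
}}

```text
clock: 9.2
tool_pos: [0.6459, 0.0871, 0.1773]
tool_rot: [2.972, 1.013, 0.016]
force: [0.5, -0.3, 2.3]
width: 0.0853
finger_force: 0.0
```

```bash
python3 - <<'E'
from fit import *
D=pickle.load(open("D.pkl","rb"))
for g in((.627,-.1525,.25),(.632,-.1525,.25)):
    for cs in(("top",),("scene",),("top","scene")): print(g,cs,fit({c:D[c] for c in cs},60,g,0,.002))
p=(.630,-.1525,.25)
cv2.imwrite("pics/z60.png",np.vstack([np.hstack([overlay(D[c],60,p,18,11,b)[48:348] for b in(0,1)]) for c in D]))
E
python3 plan.py .63 -.1525 .14 .25
```

```text
(0.627, -0.1525, 0.25) ('top',) [ 0.6256 -0.1667  0.9038]
(0.627, -0.1525, 0.25) ('scene',) [ 0.6315 -0.1518  0.1666]
(0.627, -0.1525, 0.25) ('top', 'scene') [ 0.6318 -0.1534  0.2819]
(0.632, -0.1525, 0.25) ('top',) [ 0.6228 -0.1563  0.1882]
(0.632, -0.1525, 0.25) ('scene',) [ 0.6314 -0.1518  0.1667]
(0.632, -0.1525, 0.25) ('top', 'scene') [ 0.6319 -0.1534  0.2819]
turn units 3.88812707854721 -> q6 ~ 1.3785667731433733 (before base turn)
turn units -26.11187292145279 -> q6 ~ 4.520159426733167 (before base turn)
t 9.2 pos [0.6459 0.0871 0.1773] yaw 0.657163715539582 tilt [0.0104 0.0015] q [ 0.4421  0.1677  0.1228  0.0031 -1.5159  1.7857] w 0.08534233781301524 F [ 0.5111 -0.275   2.3158] 0.0
shift units after turn [-3.0036  9.1279  1.4715]
```

View pics/z60.png

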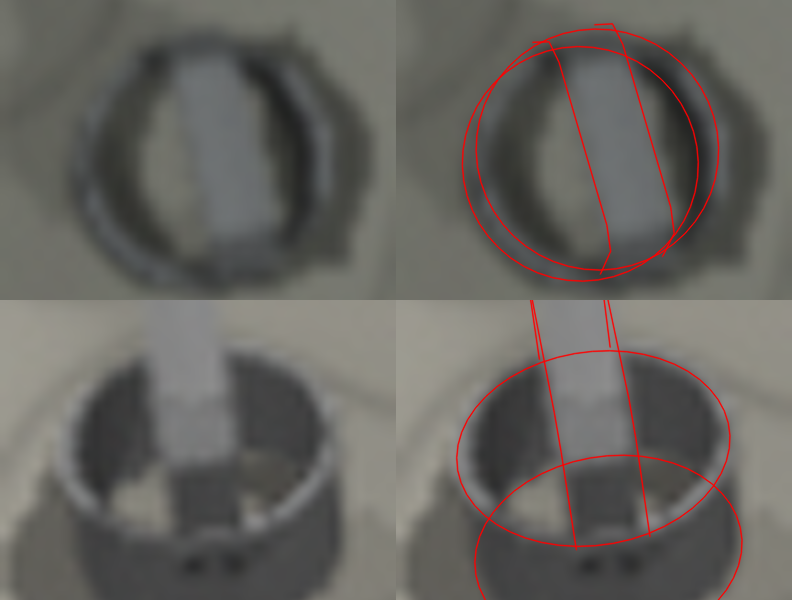

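The 60's rim and strap sit about 1 mm from the overlay, so I take (0.629, −0.154, yaw 0.18).

```bash
python3 plan.py .629 -.154 .11 .18
```

```text
turn units 4.556577839533171 -> q6 ~ 1.3085667731433732 (before base turn)
turn units -25.443422160466827 -> q6 ~ 4.450159426733166 (before base turn)
t 9.2 pos [0.6459 0.0871 0.1773] yaw 0.657163715539582 tilt [0.0104 0.0015] q [ 0.4421  0.1677  0.1228  0.0031 -1.5159  1.7857] w 0.08534233781301524 F [ 0.5111 -0.275   2.3158] 0.0
shift units after turn [-2.4205  9.3671  2.6709]
```

{"name": "move_arm", "arguments": {
  "targets": [
    [[0,0,0],1,-1],
    [[0,0,0],1,-1],
    [[0,0,0],1,-1],
    [[0,0,0],1,-1],
    [[0,0,0],0.55,-1],
    [[-0.2,1,0],0,-1],
    [[-0.2,1,0],0,-1],
    [[-0.3,1,0],0,-1],
    [[-0.3,1,0],0,-1],
    [[-0.3,1,0],0,-1],
    [[-0.3,1,0.2],0,-1],
    [[-0.3,1,0.3],0,-1],
    [[-0.3,1,0.5],0,-1],
    [[-0.2,1,0.5],0,-1],
    [[0,0.4,0.5],0,-1],
    [[0,0,0],0,-1],
    [[0,0,0],0,-1],
    [[0,0,0],0,-1]
  ]
}}

```text
clock: 10.7
tool_pos: [0.6272, -0.1543, 0.1201]
tool_rot: [3.128, 0.284, 0.002]
force: [-0.1, 0.1, 0.2]
width: 0.0853
finger_force: 0.0
```

```bash
python3 plan.py .629 -.154 .059 .18
```

```text
turn units 0.010177291179899343 -> q6 ~ 1.6825132898321091 (before base turn)
turn units -29.9898227088201 -> q6 ~ 4.824105943421902 (before base turn)
t 10.7 pos [ 0.6272 -0.1543  0.1201] yaw 0.18106576344014041 tilt [ 0.0011 -0.0004] q [ 0.0682  0.1745  0.0271  0.0005 -1.4224  1.6836] w 0.08527614800805668 F [-0.0865  0.051   0.2325] 0.0
shift units after turn [0.0708 0.0003 2.4425]
```

{"name": "move_arm", "arguments": {
  "targets": [
    [[0.06,0,0.8],0,-1],
    [[0,0,0.9],0,-1],
    [[0,0,0.7],0,-1],
    [[0,0,0],0,-1],
    [[0,0,0],0,1],
    [[0,0,0],0,1],
    [[0,0,0],0,1],
    [[0,0,0],0,1],
    [[0,0,0],0,1],
    [[0,0,0],0,1],
    [[0,0,0],0,1],
    [[0,0,0],0,1],
    [[0,0,0],0,1],
    [[0,0,0],0,1]
  ]
}}

```text
clock: 11.87
tool_pos: [0.6286, -0.1545, 0.0599]
tool_rot: [3.128, 0.284, 0.002]
force: [-0.1, 1.2, 4.8]
width: 0.0147
finger_force: 29.4
```

{"name": "move_arm", "arguments": {
  "targets": [
    [[0,0,-0.4],0,1],
    [[0,0,-0.8],0,1],
    [[0,0,-1],0,1],
    [[0,0,-1],0,1],
    [[0,0,-0.8],0,1],
    [[0,0,0],0,1],
    [[0,0,0],0,1],
    [[0,0,0],0,1]
  ]
}}

```text
clock: 12.53
tool_pos: [0.6277, -0.1544, 0.158]
tool_rot: [-3.128, -0.283, 0.003]
force: [-0.8, 0.5, -0.4]
width: 0.0144
finger_force: 29.3
```

```bash
python3 see.py 60 pics/l60.png;  python3 plan.py .6442 .0873 .16
```

```text
tool (np.float64(0.6274430275762637), np.float64(-0.15443503855876176), np.float64(0.18043903360767924)) 0.1573421287993296 w 0.014552366469899058 29.286597669124603 [ 0.1045 -0.198  -1.1211]
scene fit [ 0.5735 -0.1648  0.2371]
t 12.6333 pos [ 0.6274 -0.1544  0.1573] yaw 0.18043903360767924 tilt [-0.0029  0.0003] q [ 0.0674  0.1683  0.0885 -0.0005 -1.4939  1.6839] w 0.014552366469899058 F [ 0.1045 -0.198  -1.1211] 29.286597669124603
shift units after turn [ 2.3944 -9.3922 -0.1057]
```

View pics/l60.png

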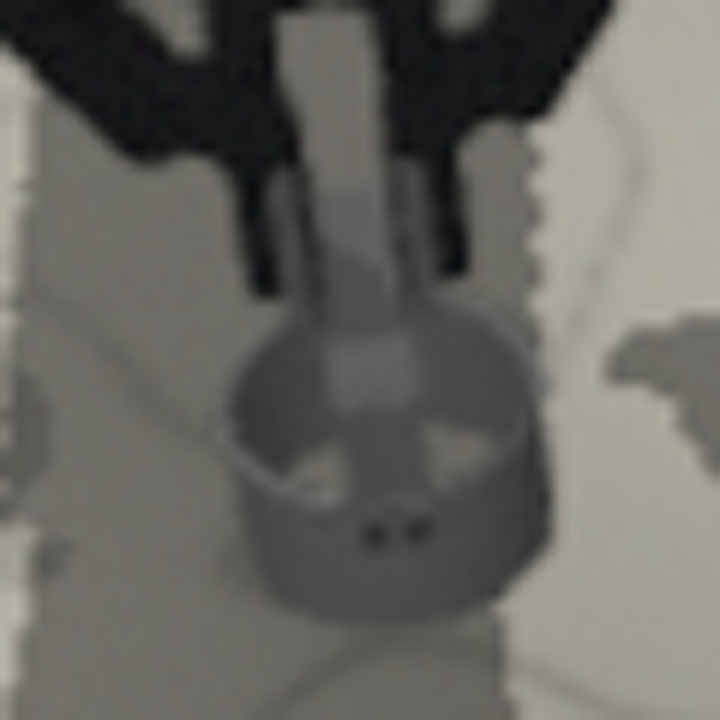

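Run:
```python
from h import *; import pickle
d=pickle.load(open("D.pkl","rb"))["scene"]
for k,g in((44,(.4755,.2845,.657,.1217)),(60,(.628,-.1544,.18,.158))):
    off={44:.047,60:.0592}[k]
    zc=(.1203-.054+.009 if k==44 else .0993)
    gc=(.4751,.2841) if k==44 else (.6274,-.1544)
    c=proj(d,[*gc,zc+.04])[0].round()
    for n,i in(("bottom",0),("rim",1)):
        q=(proj(d,curves(k,*g[:3],g[3]-off)[i])-c+30+.5)*12
        print(k,n,"u",q[:,0].min(),q[:,0].max(),"v",q[:,1].min(),q[:,1].max())
```

```text
44 bottom u 236.53956793851853 440.0722851117828 v 456.33576646381687 583.3501333694986
44 rim u 259.3295221685064 466.78395642933924 v 347.9623620308399 474.25724409795043
60 bottom u 233.6266532615889 544.7201815403412 v 421.14493464571126 633.3440866325901
60 rim u 210.7740028995264 529.5170533664486 v 291.1287732262683 502.70550286243486
```

{"name": "move_arm", "arguments": {
  "targets": [
    [[0.2,-0.5,0],0,1],
    [[0.2,-1,0],0,1],
    [[0.3,-1,0],0,1],
    [[0.3,-1,0],0,1],
    [[0.3,-1,0],0,1],
    [[0.3,-1,0],0,1],
    [[0.3,-1,0],0,1],
    [[0.3,-1,0],0,1],
    [[0.15,-1,0],0,1],
    [[0,-0.9,0],0,1],
    [[0,0,0],0,1],
    [[0,0,0],0,1],
    [[0,0,0],0,1],
    [[0,0,0],0,1]
  ]
}}

```text
clock: 13.8
tool_pos: [0.6437, 0.0866, 0.1588]
tool_rot: [3.128, 0.282, -0.001]
force: [-0.8, -0.2, -0.4]
width: 0.0143
finger_force: 29.3
```

```bash
python3 plan.py .644 .0873 .145
cat > pre.py <<'E'
from h import *; from rig import bot; import sys
k,yaw,dz,out=int(sys.argv[1]),float(sys.argv[2]),float(sys.argv[3]),sys.argv[4]
d=bot.camera("scene"); p=bot.observe()["tool_pos"]; c=proj(d,[.644,.0873,.06])[0].round(); h=40; s=9
im=crop(d["image"],c,h,s); im2=im.copy()
def dr(k,x,y,yaw,z,col):
    for q in curves(k,x,y,yaw,z): cv2.polylines(im2,[np.round((proj(d,q)-c+h+.5)*s*16-8).astype(int)],False,col,1,cv2.LINE_AA,4)
dr(k,p[0],p[1],yaw,p[2]-dz,(0,0,255)); 
for a in sys.argv[5:]:
    kk,x,y,yy=a.split(","); dr(int(kk),float(x),float(y),float(yy),.010,(0,255,0))
cv2.imwrite(out,np.hstack([im,im2])[60:660,160:560] if 0 else np.hstack([im[60:660,160:560],im2[60:660,160:560]]))
E
python3 pre.py 60 .18 .0592 pics/p60.png 44,.644,.0873,.657
```

```text
t 13.8 pos [0.6437 0.0866 0.1588] yaw 0.1798814782550604 tilt [-0.0005 -0.0005] q [ 0.4412  0.1747  0.0981  0.0002 -1.4948  1.3095] w 0.014307736383096414 F [-0.8074 -0.2371 -0.4446] 29.340040683746338
shift units after turn [ 0.0167 -0.0263  0.5503]
```

View pics/p60.png

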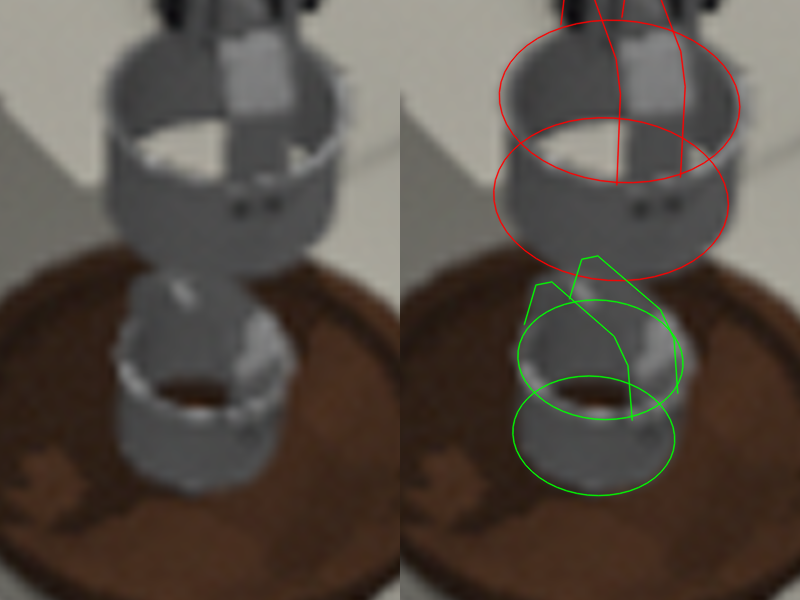

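In both views the 60 is centred over the 44 within about 1.5 mm. Lowering it.

{"name": "move_arm", "arguments": {
  "targets": [
    [[0,0,0.5],0,1],
    [[0,0,0.5],0,1],
    [[0,0,0.5],0,1],
    [[0,0,0.5],0,1],
    [[0,0,0.5],0,1],
    [[0,0,0.4],0,1],
    [[0,0,0.3],0,1],
    [[0,0,0.1],0,1],
    [[0,0,0.05],0,1],
    [[0,0,0],0,1],
    [[0,0,0],0,1]
  ]
}}

```text
clock: 14.77
tool_pos: [0.6442, 0.0873, 0.0762]
tool_rot: [-3.129, -0.283, -0.002]
force: [-0.8, -0.1, -1.1]
width: 0.0148
finger_force: 29.3
```

{"name": "move_arm", "arguments": {
  "targets": [
    [[0,0,0.05],0,1],
    [[0,0,0],0,1]
  ]
}}

```text
clock: 14.93
tool_pos: [0.644, 0.0873, 0.0745]
tool_rot: [-3.129, -0.283, -0.001]
force: [-0.4, 0.1, -0.8]
width: 0.0148
finger_force: 29.3
```

{"name": "move_arm", "arguments": {
  "targets": [
    [[0,0,0.05],0,1],
    [[0,0,0],0,1]
  ]
}}

```text
clock: 15.1
tool_pos: [0.6437, 0.0872, 0.0727]
tool_rot: [-3.129, -0.283, 0.0]
force: [0.0, 0.1, -1.3]
width: 0.0147
finger_force: 29.3
```

{"name": "move_arm", "arguments": {
  "targets": [
    [[0,0,0.04],0,1],
    [[0,0,0],0,1]
  ]
}}

```text
clock: 15.27
tool_pos: [0.6437, 0.0872, 0.0716]
tool_rot: [3.129, 0.283, -0.0]
force: [-0.5, 0.4, -1.3]
width: 0.0149
finger_force: 29.3
```

{"name": "move_arm", "arguments": {
  "targets": [
    [[0,0,0.04],0,1],
    [[0,0,0],0,1]
  ]
}}

```text
clock: 15.43
tool_pos: [0.6437, 0.0872, 0.0706]
tool_rot: [3.129, 0.283, -0.0]
force: [0.6, 0.1, -1.2]
width: 0.0141
finger_force: 29.3
```

{"name": "move_arm", "arguments": {
  "targets": [
    [[0,0,0.04],0,1],
    [[0,0,0],0,1]
  ]
}}

```text
clock: 15.6
tool_pos: [0.644, 0.0873, 0.0701]
tool_rot: [3.129, 0.284, 0.001]
force: [-1.1, 0.4, 0.6]
width: 0.0147
finger_force: 29.4
```

{"name": "move_arm", "arguments": {
  "targets": [
    [[0,0,0.04],0,1],
    [[0,0,0],0,1]
  ]
}}

```text
clock: 15.77
tool_pos: [0.6442, 0.0874, 0.07]
tool_rot: [-3.129, -0.284, -0.002]
force: [-1.8, 1.0, 4.0]
width: 0.0149
finger_force: 29.8
```

Landed at the expected height. Release, rise, and go to cutter_76.

{"name": "move_arm", "arguments": {
  "targets": [
    [[0,0,-0.06],0,1],
    [[0,0,0],0,-1],
    [[0,0,0],0,-1],
    [[0,0,0],0,-1],
    [[0,0,0],0,-1],
    [[0,0,0],0,-1],
    [[0,0,0],0,-1],
    [[0,0,-0.5],0,-1],
    [[0,0,-1],0,-1],
    [[0,0,-1],0,-1],
    [[0,0,-1],0,-1],
    [[0,0,-1],-1,-1],
    [[0,0,0],-1,-1],
    [[0,0,0],-1,-1],
    [[0,0,0],-1,-1],
    [[0,0,0],-1,-1],
    [[0,0,0],-1,-1],
    [[0,0,0],-0.4,-1],
    [[0,0,0],0,-1]
  ]
}}

```text
clock: 17.35
tool_pos: [0.6439, 0.0872, 0.184]
tool_rot: [2.86, 1.298, 0.001]
force: [-0.3, 0.5, -0.4]
width: 0.0848
finger_force: 0.0
```

```bash
python3 plan.py .4833 -.3125 .14 .85
```

```text
turn units 0.021312283424269888 -> q6 ~ 1.9788056731171744 (before base turn)
turn units -29.97868771657573 -> q6 ~ 5.120398326706967 (before base turn)
t 17.35 pos [0.6439 0.0872 0.184 ] yaw 0.8522318171012302 tilt [0.001 0.   ] q [ 0.442   0.1705  0.1391  0.0004 -1.5385  1.981 ] w 0.08484505137266006 F [-0.3189  0.5033 -0.3787] 0.0
shift units after turn [-16.2511   5.7232   1.7514]
```

{"name": "move_arm", "arguments": {
  "targets": [
    [[-1,0.35,0],0,-1],
    [[-1,0.35,0],0,-1],
    [[-1,0.35,0],0,-1],
    [[-1,0.35,0],0,-1],
    [[-1,0.35,0],0,-1],
    [[-1,0.35,0],0,-1],
    [[-1,0.35,0],0,-1],
    [[-1,0.35,0],0,-1],
    [[-1,0.35,0],0,-1],
    [[-1,0.35,0],0,-1],
    [[-1,0.35,0],0,-1],
    [[-1,0.35,0.2],0,-1],
    [[-1,0.35,0.3],0,-1],
    [[-1,0.35,0.4],0,-1],
    [[-1,0.35,0.4],0,-1],
    [[-1,0.35,0.4],0,-1],
    [[-0.25,0.1,0],0,-1],
    [[0,0,0],0,-1],
    [[0,0,0],0,-1],
    [[0,0,0],0,-1]
  ]
}}

```text
clock: 19.02
tool_pos: [0.4837, -0.3116, 0.1414]
tool_rot: [2.861, 1.296, 0.002]
force: [0.1, 0.8, 0.3]
width: 0.0856
finger_force: 0.0
```

```bash
python3 plan.py .4833 -.3125 .072 .85
python3 - <<'E'
from fit import *
D=pickle.load(open("D.pkl","rb"))
p=(.4833,-.3125,.85);q=(.4745,-.0515,1.32)
cv2.imwrite("pics/z76.png",np.vstack([np.hstack([overlay(D[c],k,w,22,9)[48:348] for k,w in((76,p),(92,q))]) for c in D]))
E
```

```text
turn units 0.007971673665208656 -> q6 ~ 2.644414959342644 (before base turn)
turn units -29.99202832633479 -> q6 ~ 5.786007612932437 (before base turn)
t 19.0167 pos [ 0.4837 -0.3116  0.1414] yaw 0.8508347917141146 tilt [ 0.0014 -0.0005] q [-0.2236 -0.018  -0.1372  0.0002 -1.4501  2.6452] w 0.08564791048396511 F [0.1029 0.797  0.3422] 0.0
shift units after turn [-0.04    0.0063  2.7744]
```

View pics/z76.png

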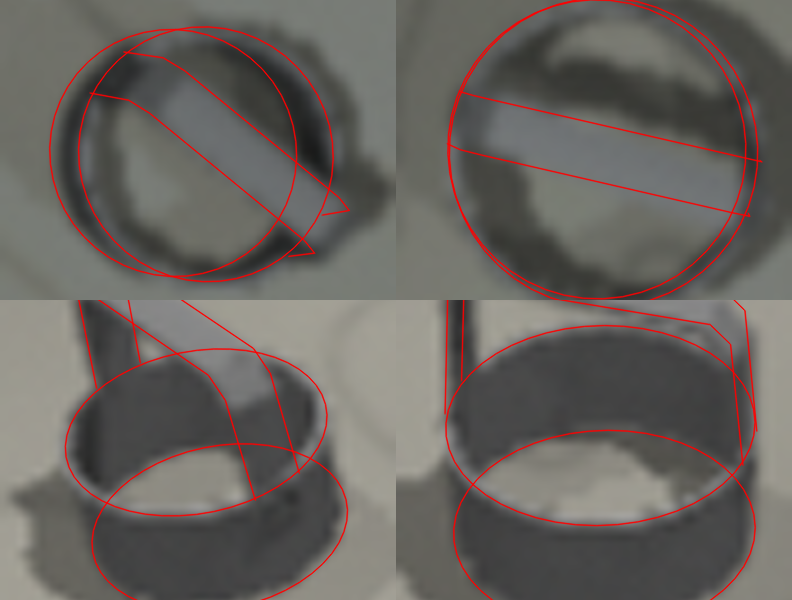

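The overlays match the 76 and 92 within about 2 mm. Grasping the 76.

{"name": "move_arm", "arguments": {
  "targets": [
    [[-0.08,0,0.8],0,-1],
    [[0,0,1],0,-1],
    [[0,0,0.95],0,-1],
    [[0,0,0],0,-1],
    [[0,0,0],0,1],
    [[0,0,0],0,1],
    [[0,0,0],0,1],
    [[0,0,0],0,1],
    [[0,0,0],0,1],
    [[0,0,0],0,1],
    [[0,0,0],0,1],
    [[0,0,0],0,1],
    [[0,0,0],0,1],
    [[0,0,0],0,1]
  ]
}}

```text
clock: 20.18
tool_pos: [0.4823, -0.3141, 0.0725]
tool_rot: [2.86, 1.296, 0.002]
force: [1.1, -0.5, 4.9]
width: 0.0146
finger_force: 29.4
```

{"name": "move_arm", "arguments": {
  "targets": [
    [[0,0,-0.4],0,1],
    [[0,0,-0.8],0,1],
    [[0,0,-1],0,1],
    [[0,0,-1],0,1],
    [[0,0,-0.8],0,1],
    [[0,0,-0.4],0,1],
    [[0,0,0],0,1],
    [[0,0,0],0,1],
    [[0,0,0],0,1]
  ]
}}

```text
clock: 20.93
tool_pos: [0.481, -0.3131, 0.1794]
tool_rot: [-2.859, -1.295, 0.003]
force: [1.1, -0.0, -2.1]
width: 0.0147
finger_force: 29.5
```

```bash
python3 plan.py .644 .0873 .18
```

```text
t 20.9333 pos [ 0.481  -0.3131  0.1794] yaw 0.8507048573947542 tilt [-0.0029  0.0017] q [-0.2283 -0.0255 -0.075  -0.001  -1.5245  2.6498] w 0.014711947688154389 F [ 1.1224 -0.0368 -2.106 ] 29.507903158664703
shift units after turn [16.3397 -5.6621 -0.0156]
```

{"name": "move_arm", "arguments": {
  "targets": [
    [[0.5,-0.2,0],0,1],
    [[1,-0.35,0],0,1],
    [[1,-0.35,0],0,1],
    [[1,-0.35,0],0,1],
    [[1,-0.35,0],0,1],
    [[1,-0.35,0],0,1],
    [[1,-0.35,0],0,1],
    [[1,-0.35,0],0,1],
    [[1,-0.35,0],0,1],
    [[1,-0.35,0],0,1],
    [[1,-0.35,0],0,1],
    [[1,-0.35,0],0,1],
    [[1,-0.35,0],0,1],
    [[1,-0.35,0],0,1],
    [[1,-0.35,0],0,1],
    [[1,-0.35,0],0,1],
    [[0.8,-0.25,0],0,1],
    [[0,0,0],0,1],
    [[0,0,0],0,1],
    [[0,0,0],0,1]
  ]
}}

```text
clock: 22.6
tool_pos: [0.6427, 0.0868, 0.1803]
tool_rot: [-2.861, -1.297, 0.003]
force: [-0.1, -1.1, -0.9]
width: 0.015
finger_force: 29.5
```

```bash
python3 plan.py .644 .0873 .082;  python3 pre.py 76 .85 .072 pics/p76.png 60,.644,.0873,.18
```

```text
t 22.6 pos [0.6427 0.0868 0.1803] yaw 0.8511687126626923 tilt [-0.002  -0.0009] q [ 0.4421  0.1703  0.1324 -0.     -1.5351  1.9799] w 0.014963172176266677 F [-0.0885 -1.086  -0.941 ] 29.513363242149353
shift units after turn [0.0572 0.0305 3.9318]
```

View pics/p76.png

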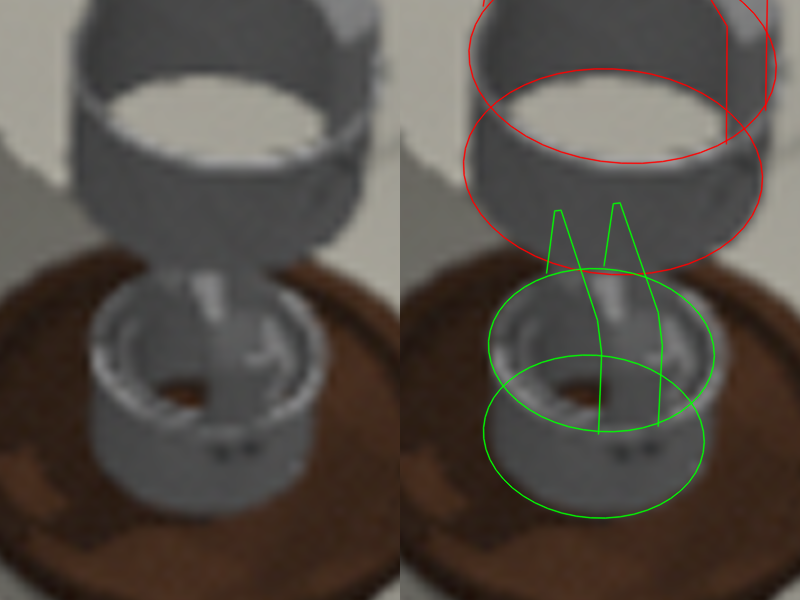

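The 60 sits nested over the 44. The 76 hangs about 1.5 mm to the −y side of it, so I'll correct that while lowering.

{"name": "move_arm", "arguments": {
  "targets": [
    [[0.06,-0.03,0.3],0,1],
    [[0,0,0.5],0,1],
    [[0,0,0.5],0,1],
    [[0,0,0.5],0,1],
    [[0,0,0.5],0,1],
    [[0,0,0.5],0,1],
    [[0,0,0.4],0,1],
    [[0,0,0.3],0,1],
    [[0,0,0.15],0,1],
    [[0,0,0.05],0,1],
    [[0,0,0],0,1],
    [[0,0,0],0,1]
  ]
}}

```text
clock: 23.65
tool_pos: [0.6441, 0.0884, 0.0899]
tool_rot: [2.861, 1.296, 0.002]
force: [0.1, 0.4, -0.9]
width: 0.0145
finger_force: 29.5
```

{"name": "move_arm", "arguments": {
  "targets": [
    [[0,0,0.05],0,1],
    [[0,0,0],0,1]
  ]
}}

```text
clock: 23.82
tool_pos: [0.6439, 0.0884, 0.0882]
tool_rot: [2.862, 1.296, 0.001]
force: [0.3, -0.1, -1.0]
width: 0.0147
finger_force: 29.5
```

{"name": "move_arm", "arguments": {
  "targets": [
    [[0,0,0.05],0,1],
    [[0,0,0],0,1]
  ]
}}

```text
clock: 23.98
tool_pos: [0.6437, 0.0883, 0.0865]
tool_rot: [2.862, 1.296, 0.0]
force: [0.3, 0.3, -1.4]
width: 0.0144
finger_force: 29.5
```

{"name": "move_arm", "arguments": {
  "targets": [
    [[0,0,0.04],0,1],
    [[0,0,0],0,1]
  ]
}}

```text
clock: 24.15
tool_pos: [0.6436, 0.0882, 0.0854]
tool_rot: [-2.862, -1.296, 0.0]
force: [-0.5, -0.1, 0.2]
width: 0.0145
finger_force: 29.5
```

{"name": "move_arm", "arguments": {
  "targets": [
    [[0,0,0.05],0,1],
    [[0,0,0],0,1]
  ]
}}

```text
clock: 24.32
tool_pos: [0.6436, 0.0882, 0.084]
tool_rot: [2.862, 1.296, -0.001]
force: [-1.0, -0.3, -0.3]
width: 0.0145
finger_force: 29.5
```

{"name": "move_arm", "arguments": {
  "targets": [
    [[0,0,0.04],0,1],
    [[0,0,0],0,1]
  ]
}}

```text
clock: 24.48
tool_pos: [0.6436, 0.0882, 0.0831]
tool_rot: [2.862, 1.296, -0.001]
force: [1.2, -0.2, -1.3]
width: 0.0144
finger_force: 29.5
```

{"name": "move_arm", "arguments": {
  "targets": [
    [[0,0,0.04],0,1],
    [[0,0,0],0,1]
  ]
}}

```text
clock: 24.65
tool_pos: [0.644, 0.0882, 0.0826]
tool_rot: [2.861, 1.296, 0.001]
force: [0.1, -0.4, 1.7]
width: 0.014
finger_force: 29.6
```

{"name": "move_arm", "arguments": {
  "targets": [
    [[0,0,0.03],0,1],
    [[0,0,0],0,1]
  ]
}}

```text
clock: 24.82
tool_pos: [0.6442, 0.088, 0.0824]
tool_rot: [2.861, 1.296, 0.002]
force: [1.0, -1.8, 2.8]
width: 0.0145
finger_force: 29.9
```

{"name": "move_arm", "arguments": {
  "targets": [
    [[0,0,-0.05],0,1],
    [[0,0,0],0,-1],
    [[0,0,0],0,-1],
    [[0,0,0],0,-1],
    [[0,0,0],0,-1],
    [[0,0,0],0,-1],
    [[0,0,0],0,-1],
    [[0,0,-0.5],0,-1],
    [[0,0,-1],0,-1],
    [[0,0,-1],0,-1],
    [[0,0,-1],0,-1],
    [[0,0,-1],0,-1],
    [[0,0,0],-1,-1],
    [[0,0,0],-1,-1],
    [[0,0,0],-1,-1],
    [[0,0,0],-1,-1],
    [[0,0,0],-0.3,-1],
    [[0,0,0],0,-1],
    [[0,0,0],0,-1]
  ]
}}

```text
clock: 26.4
tool_pos: [0.6438, 0.0882, 0.1962]
tool_rot: [2.501, 1.901, 0.001]
force: [0.2, -0.2, -0.1]
width: 0.0854
finger_force: 0.0
```

```bash
python3 plan.py .4745 -.0515 .15 1.30
```

```text
turn units -0.0030835237163467197 -> q6 ~ 2.427252628253938 (before base turn)
turn units 29.996916476283655 -> q6 ~ -0.7143400253358552 (before base turn)
t 26.4 pos [0.6438 0.0882 0.1962] yaw 1.2996770941515186 tilt [0.0008 0.0001] q [ 0.4435  0.1702  0.161   0.0003 -1.5608  2.4269] w 0.0854459972239163 F [ 0.175  -0.2018 -0.0753] 0.0
shift units after turn [-7.1975 -5.0315  1.8423]
```

{"name": "move_arm", "arguments": {
  "targets": [
    [[-0.9,-0.65,0],0,-1],
    [[-0.9,-0.65,0],0,-1],
    [[-0.9,-0.65,0],0,-1],
    [[-0.9,-0.6,0],0,-1],
    [[-0.9,-0.6,0.3],0,-1],
    [[-0.9,-0.6,0.5],0,-1],
    [[-0.9,-0.65,0.5],0,-1],
    [[-0.9,-0.63,0.5],0,-1],
    [[0,0,0],0,-1],
    [[0,0,0],0,-1],
    [[0,0,0],0,-1],
    [[0,0,0],0,-1]
  ]
}}

```text
clock: 27.4
tool_pos: [0.4753, -0.0513, 0.1512]
tool_rot: [2.499, 1.902, 0.002]
force: [-0.2, -0.2, 0.1]
width: 0.085
finger_force: 0.0
```

```bash
python3 plan.py .4745 -.0515 .085 1.30
```

```text
turn units 0.009215989909341952 -> q6 ~ 2.5544939709869565 (before base turn)
turn units -29.99078401009066 -> q6 ~ 5.69608662457675 (before base turn)
t 27.4 pos [ 0.4753 -0.0513  0.1512] yaw 1.3009650962064916 tilt [0.0013 0.    ] q [ 0.3163 -0.2909 -0.3618  0.0004 -1.4987  2.5555] w 0.08500579517506295 F [-0.1898 -0.1624  0.0555] 0.0
shift units after turn [-0.0159 -0.0321  2.6487]
```

{"name": "move_arm", "arguments": {
  "targets": [
    [[0,-0.03,0.8],0,-1],
    [[0,0,1],0,-1],
    [[0,0,0.85],0,-1],
    [[0,0,0],0,-1],
    [[0,0,0],0,1],
    [[0,0,0],0,1],
    [[0,0,0],0,1],
    [[0,0,0],0,1],
    [[0,0,0],0,1],
    [[0,0,0],0,1],
    [[0,0,0],0,1],
    [[0,0,0],0,1],
    [[0,0,0],0,1],
    [[0,0,0],0,1]
  ]
}}

```text
clock: 28.57
tool_pos: [0.4743, -0.0515, 0.085]
tool_rot: [2.499, 1.902, 0.002]
force: [-1.0, 1.3, 5.6]
width: 0.0148
finger_force: 28.6
```

{"name": "move_arm", "arguments": {
  "targets": [
    [[0,0,-0.4],0,1],
    [[0,0,-0.8],0,1],
    [[0,0,-1],0,1],
    [[0,0,-1],0,1],
    [[0,0,-1],0,1],
    [[0,0,-0.6],0,1],
    [[0,0,0],0,1],
    [[0,0,0],0,1],
    [[0,0,0],0,1]
  ]
}}

```text
clock: 29.32
tool_pos: [0.4733, -0.0514, 0.2028]
tool_rot: [-2.499, -1.902, 0.003]
force: [-0.8, 0.3, -2.1]
width: 0.0148
finger_force: 28.7
```

```bash
python3 plan.py .644 .0882 .205
```

```text
t 29.3167 pos [ 0.4733 -0.0514  0.2028] yaw 1.301037754114834 tilt [-0.0022  0.0002] q [ 0.3167 -0.2964 -0.2722 -0.0009 -1.5971  2.5551] w 0.014849510851113962 F [-0.7562  0.2569 -2.066 ] 28.70373144338373
shift units after turn [ 7.2008  5.0945 -0.1028]
```

{"name": "move_arm", "arguments": {
  "targets": [
    [[0.5,0.35,0],0,1],
    [[0.9,0.65,0],0,1],
    [[0.9,0.65,0],0,1],
    [[0.9,0.65,0],0,1],
    [[0.9,0.6,0],0,1],
    [[0.9,0.6,0],0,1],
    [[0.9,0.6,0],0,1],
    [[0.9,0.65,0],0,1],
    [[0.4,0.3,0],0,1],
    [[0,0,0],0,1],
    [[0,0,0],0,1],
    [[0,0,0],0,1]
  ]
}}

```text
clock: 30.32
tool_pos: [0.6429, 0.088, 0.2028]
tool_rot: [-2.5, -1.902, 0.003]
force: [-0.1, 0.4, -1.8]
width: 0.0145
finger_force: 28.7
```

```bash
python3 plan.py .644 .0882 .095;  python3 pre.py 92 1.30 .085 pics/p92.png 76,.644,.0882,.85
```

```text
t 30.3167 pos [0.6429 0.088  0.2028] yaw 1.3009306679121326 tilt [-0.0021 -0.0009] q [ 0.4436  0.1703  0.1732 -0.0001 -1.576   2.4281] w 0.014480548973942138 F [-0.1232  0.3802 -1.7786] 28.72328826051671
shift units after turn [0.0266 0.0494 4.3134]
```

View pics/p92.png

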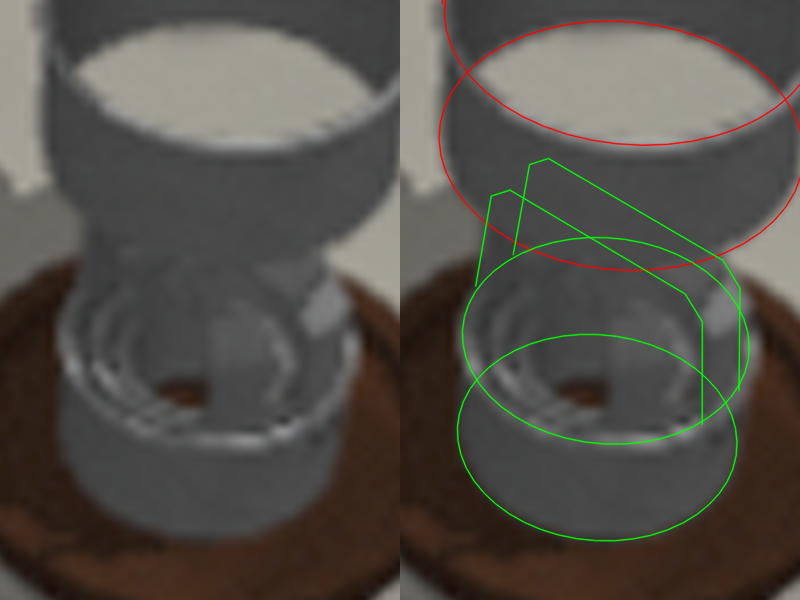

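The 76 is nested and the 92 is aligned with it within about 1 mm. Lowering it.

{"name": "move_arm", "arguments": {
  "targets": [
    [[0,0.02,0.3],0,1],
    [[0,0,0.5],0,1],
    [[0,0,0.6],0,1],
    [[0,0,0.6],0,1],
    [[0,0,0.5],0,1],
    [[0,0,0.5],0,1],
    [[0,0,0.4],0,1],
    [[0,0,0.3],0,1],
    [[0,0,0.25],0,1],
    [[0,0,0.1],0,1],
    [[0,0,0.05],0,1],
    [[0,0,0],0,1],
    [[0,0,0],0,1]
  ]
}}

```text
clock: 31.45
tool_pos: [0.6443, 0.0883, 0.1022]
tool_rot: [2.499, 1.902, 0.001]
force: [0.1, 0.7, -1.5]
width: 0.0148
finger_force: 28.7
```

{"name": "move_arm", "arguments": {
  "targets": [
    [[0,0,0.05],0,1],
    [[0,0,0],0,1]
  ]
}}

```text
clock: 31.62
tool_pos: [0.6441, 0.0883, 0.1006]
tool_rot: [2.5, 1.903, 0.001]
force: [-0.3, 0.0, -1.5]
width: 0.0147
finger_force: 28.7
```

{"name": "move_arm", "arguments": {
  "targets": [
    [[0,0,0.05],0,1],
    [[0,0,0],0,1]
  ]
}}

```text
clock: 31.78
tool_pos: [0.6439, 0.0882, 0.0989]
tool_rot: [-2.5, -1.903, 0.0]
force: [-0.7, -0.6, -1.4]
width: 0.0148
finger_force: 28.7
```

{"name": "move_arm", "arguments": {
  "targets": [
    [[0,0,0.05],0,1],
    [[0,0,0],0,1]
  ]
}}

```text
clock: 31.95
tool_pos: [0.6438, 0.0882, 0.0975]
tool_rot: [-2.5, -1.902, 0.0]
force: [0.8, -1.3, -2.0]
width: 0.0149
finger_force: 28.7
```

{"name": "move_arm", "arguments": {
  "targets": [
    [[0,0,0.05],0,1],
    [[0,0,0],0,1]
  ]
}}

```text
clock: 32.12
tool_pos: [0.6438, 0.0882, 0.0963]
tool_rot: [-2.5, -1.903, 0.001]
force: [0.0, 0.7, -1.6]
width: 0.0146
finger_force: 28.7
```

{"name": "move_arm", "arguments": {
  "targets": [
    [[0,0,0.04],0,1],
    [[0,0,0],0,1]
  ]
}}

```text
clock: 32.28
tool_pos: [0.6439, 0.0882, 0.0953]
tool_rot: [-2.5, -1.903, 0.001]
force: [-0.6, -0.6, -1.0]
width: 0.0146
finger_force: 28.7
```

{"name": "move_arm", "arguments": {
  "targets": [
    [[0,0,0.04],0,1],
    [[0,0,0],0,1]
  ]
}}

```text
clock: 32.45
tool_pos: [0.6441, 0.0882, 0.0952]
tool_rot: [2.499, 1.902, 0.001]
force: [-1.3, 0.2, 2.1]
width: 0.0147
finger_force: 29.0
```

{"name": "move_arm", "arguments": {
  "targets": [
    [[0,0,0.03],0,1],
    [[0,0,0],0,1]
  ]
}}

```text
clock: 32.62
tool_pos: [0.6442, 0.0882, 0.0952]
tool_rot: [2.499, 1.902, 0.001]
force: [-2.5, -0.0, 5.2]
width: 0.0148
finger_force: 29.2
```

Landed at the expected 0.095. Release, rise and check.

{"name": "move_arm", "arguments": {
  "targets": [
    [[0,0,-0.06],0,1],
    [[0,0,0],0,-1],
    [[0,0,0],0,-1],
    [[0,0,0],0,-1],
    [[0,0,0],0,-1],
    [[0,0,0],0,-1],
    [[0,0,0],0,-1],
    [[0,0,-0.5],0,-1],
    [[0,0,-1],0,-1],
    [[0,0,-1],0,-1],
    [[0,0,-1],0,-1],
    [[0,0,-1],0,-1],
    [[0,0,0],0,-1],
    [[0,0,0],0,-1],
    [[0,0,0],0,-1]
  ]
}}

```text
clock: 33.87
tool_pos: [0.6438, 0.0883, 0.2081]
tool_rot: [-2.5, -1.903, -0.001]
force: [0.1, 0.5, -1.0]
width: 0.085
finger_force: 0.0
```

Run:
```python
from rig import bot; import cv2
print(bot.observe()["force"],bot.observe()["tool_pos"])
d=bot.camera("scene")["image"]; cv2.imwrite("pics/end.png",cv2.resize(d[130:330,230:500],None,fx=2.9,fy=2.9,interpolation=cv2.INTER_CUBIC))
```

```text
[ 0.08558023  0.45541765 -0.96397114] [0.64384986 0.08831478 0.20809789]
```

View pics/end.png

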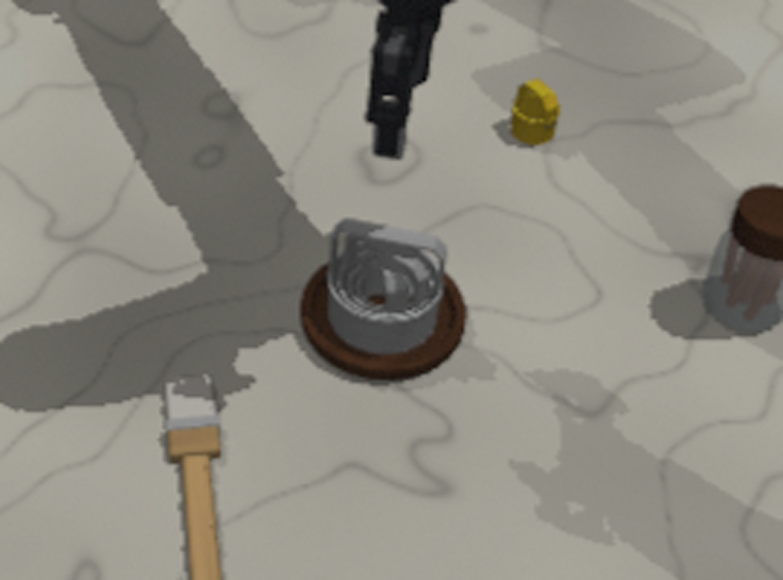

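The picture shows all four cutters nested on the tray around (385,290), with the gripper clear above them. The brush, jar and yellow look-alike haven't been touched.

```bash
python3 -c "
from rig import bot
print(bot.finish_job())"
```

```text
the job is handed in; nothing more can be done
None
```

All four cutters are nested on the walnut tray, smallest inside to largest outside, each set down rather than dropped; the jars, pastry brush and yellow look-alike were left alone, and the job was handed in at about 34 s.

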